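Set painted pots and tiles to dry

TASK

The painted ware is ready to dry: hang both small pots by their handles on the prongs of the steel stand, and stand every tile on edge in a slot of the wooden rack, fully down. Only when all of them are in place, push the red lever of the fan switch over to fully on, and leave the bulbs, cork block and jar where they are.

Things in the scene. Friction and masses are not known exactly. Their poses are not given: they have to be found in the camera images.
- tile0: terracotta tile with a white flower, 100x100x10 mm, 200 g (2 or 3 present). Origin at its centre; x: thickness (to the painted face), y and z along its edges. At the start it leans 0.44 rad on the easel, z up the slope, top edge towards the robot, painted face up and away. Only its upper 48 mm stand free of the easel board, to be pinched across the thickness
- tile1: terracotta tile with a white flower, 100x100x10 mm, 200 g (2 or 3 present). Origin at its centre; x: thickness (to the painted face), y and z along its edges. At the start it leans 0.44 rad on the easel, z up the slope, top edge towards the robot, painted face up and away. Only its upper 48 mm stand free of the easel board, to be pinched across the thickness
- tile2: terracotta tile with a white flower, 100x100x10 mm, 200 g (2 or 3 present). Origin at its centre; x: thickness (to the painted face), y and z along its edges. At the start it leans 0.44 rad on the easel, z up the slope, top edge towards the robot, painted face up and away. Only its upper 48 mm stand free of the easel board, to be pinched across the thickness
- pot0: open terracotta pot, 220 g, white band. Origin under its centre, z up; rim radius 42 mm, 68 mm high. Rigid arch handle of flat strap 10 mm wide: uprights at local y -40 and +40 mm, straight top strap along local y, 88 mm long, 8 mm thick, its axis 130 mm above the origin. Pinch the strap from above to one side of its middle, to leave room for the prong
- pot1: open terracotta pot, 220 g, blue band. Origin under its centre, z up; rim radius 42 mm, 68 mm high. Rigid arch handle of flat strap 10 mm wide: uprights at local y -40 and +40 mm, straight top strap along local y, 88 mm long, 8 mm thick, its axis 130 mm above the origin. Pinch the strap from above to one side of its middle, to leave room for the prong
- pot0_handle (a point): middle of pot0's handle strap, on its axis
- pot1_handle (a point): middle of pot1's handle strap, on its axis
- easel: fixed wooden desk easel, 370 mm wide along its y, that holds the tiles side by side (120 mm apart). Origin under its seat on the table; its board leans 0.44 rad towards the robot (local -x) and reaches 65 mm above the table; a 12 mm lip on the far side keeps the tiles' feet in. A tile's lower edge sits about 20 mm above the table
- rack: fixed wooden drying rack, 215 x 130 mm, base 12 mm thick, with three upright slots side by side along its x, 65 mm apart. A slot is 18 mm wide (along x) and runs along y between 45 mm high fins (at y -35 and +35 mm, 18 mm wide, 8 mm thick). Origin under its centre on the table, z up
- slot0 (a point): slot 0 of the rack: centre of the slot's floor, 12 mm above the table; axes as the rack's
- slot1 (a point): slot 1 of the rack: centre of the slot's floor, 12 mm above the table; axes as the rack's
- slot2 (a point): slot 2 of the rack: centre of the slot's floor, 12 mm above the table; axes as the rack's
- stand: fixed steel stand: base 170x200x14 mm, post 18 mm thick at the origin, 16 mm crossbar along y just under the prongs, two level flat prongs along local -x (to the robot), 14 mm wide, 6 mm thick, top face 270 mm above the table, at y -85 and +85 mm. Each reaches 131 mm out from the crossbar axis and ends in an upturned red lip, 16 mm above the prong's top face
- hook0 (a point): where to hang on prong 0: on the prong's top face, 65 mm out from the crossbar, at local y = -85 mm; axes as the stand's. A knocked pot swings here for half a minute, which does no harm
- hook1 (a point): where to hang on prong 1: on the prong's top face, 65 mm out from the crossbar, at local y = 85 mm; axes as the stand's. A knocked pot swings here for half a minute, which does no harm
- fan_switch (a joint): red toggle lever of the drying fan's switch box: 0 rad = off (leaning to the box's -x side, towards the robot), 1 rad = fully on (leaning to +x). Turns about the box's y axis with light friction and stays where it is left; push the tip away from the robot
- fan_switch_base: the fan switch's fixed grey box, 70 x 50 x 25 mm, origin at the centre of its underside, x = the direction of switching on
- fan_switch_tip (a point): centre of the 26 mm red ball at the free end of the lever, 70 mm from the pivot, which lies 22 mm above the table over the middle of the box; turning takes about 1 N at the ball
- bulb0: pink pear-shaped slip bulb, 58 mm wide, 72 mm high, origin under it; not to be disturbed
- bulb1: dark pear-shaped slip bulb, same size; not to be disturbed
- cork_block: cork block 100 x 65 x 35 mm, origin under it; not to be disturbed
- jar: closed jar, 60 mm wide, 90 mm high, origin under it; not to be disturbed

How it is judged:
By the outcome, as a careful person would: the job done as asked, in the order asked, and still so for the second after the job is handed in, with the robot touching nothing.
Of tile0, tile1, tile2 only 2 to 3 are there at a start; the rules pass over those that are not, and their reading is None.
At some moment in a run one of pot0, pot1 may be knocked a few centimetres aside while the robot is not near it.
It also fails if it takes over 200 s, if anything falls off the work surface, if the arm or the gripper's body presses on something with over 40 N, if the wrist force passes 120 N, or if a joint passes its speed limit or range.

ROBOT

A 6-joint arm with a two-finger parallel gripper is mounted at the origin on the work surface. World frame = base frame: x ahead of the robot, y to its left, z up, the work surface at z = 0. Lengths are in m, angles in rad, forces in N, time in s.
With the tool pointing down it reaches from about 0.35 to 1 m from the base axis. Payload 7.1 kg.
Tool frame: the origin (TCP) lies between the finger pads; the fingertips stand 22 mm ahead of it and the grasp point (between the pads) lies 3 mm ahead of it; z points along the fingers, y is the line along which they close (so a half turn about z gives the same grasp; the last joint's range is limited). The gripper opens to 85 mm and grips with 20 to 120 N. Pads are 22 mm wide; open, the fingers measure 114 mm over their backs; the gripper's body (76 mm by 85 mm) begins 54 mm behind the grasp point. The pads swing forward as they close: fully open they stand 13 mm farther back than shut.
Start: joints at [-1.137, 0.423, 1.63, -0, 1.089, -0.019], TCP at [0.273, -0.562, 0.253] pointing down, gripper open.
Joint ranges: [-3, 3], [-0.9, 2.11], [0.09, 2.58], [-1.31, 4.45], [0.11, 2.69], [-2.54, 2.54]. Speed limits (rad/s): [2.39, 2.39, 3.01, 3.14, 3.14, 3.14].

INTERFACE

Orientations are given as a rotation vector (axis times angle).
In Python, from rig import manip gives the robot as it stands. The module is installed in compiled form; this text tells all that it offers. Calls block until the motion is done:
- manip.move_to(position, orientation): joint-space move of the TCP to a pose.
- manip.servo_line(position, orientation=None, rate=0.15): straight line of the TCP; orientation=None keeps the orientation; rate is the mean speed in m/s.
- manip.set_joints(angles): joint-space move.
- manip.command_gripper(opening, f_grip=None): finger opening in m; f_grip is the grip in N (None keeps the last); returns when the fingers have stopped.
- manip.hold(seconds).
- manip.solve_ik(position, orientation): joint angles nearest the present ones, or None.
- manip.camera(name): name is "scene" or "top" or "wrist"; returns a dict with "image" (420x560x3 uint8, red, green, blue), "fx", "fy", "cx", "cy" (pixels), "k1" (the pictures are not rectified: a ray, as slopes to the right and down, at radius r is drawn at 1 + k1 r^2 times it, then the intrinsics apply), "cam_to_world" (4x4, takes a point from camera to world coordinates); the wrist camera has in their place "mount" (4x4, takes a point from camera to tool coordinates, whose origin is the TCP and whose axes are the flange's). Camera axes: x right, y down, z forward; pixel columns grow to the right and rows downward; lengths in m; the calibration is good to about 2 mm. A picture is of the moment at which its call begins: read the wrist's pose just before it. There is no depth.
A pose or a line that the arm cannot do raises manip.IKError and nothing moves.
- manip.sign_off(): hands the job in; it is judged then, once.
Readings, each from a call of its own:
- manip.get_time(): time.
- manip.get_joint_positions(): joint angles.
- manip.get_joint_vel(): joint speeds.
- manip.get_tau(): joint torques, N m.
- manip.get_position(): TCP position.
- manip.get_ee_rot(): TCP orientation.
- manip.get_contact_force(): force on the tool from outside, world axes, zero at the start.
- manip.get_torque(): the same for the moment, N m.
- manip.get_width(): finger opening in m.
- manip.get_grip_force(): force on a finger pad.
Only numpy, scipy, OpenCV 4.12 (cv2) and the standard library are available. Lean on these libraries where they do the work, as an engineer would, in place of code of your own. Each camera call takes 0.05 s, during which the arm holds its last target. There are 200 camera calls.

## Working session

There is one attempt and no reset: what is moved stays moved. The work goes in short steps, each a Python script; the robot and the scene stay as the last script left them, time stands still between calls to the robot, and variables do not carry over. Pictures are saved under pics/ and viewed, at most 14 in all, crops included, and the job is handed in when it is done.

```bash
mkdir -p pics; cat > h.py <<'E'
import numpy as np, cv2
from scipy.spatial.transform import Rotation as R
from rig import manip as m
def cam(n):
    T=None
    if n=="wrist":
        p=np.array(m.get_position()); r=R.from_rotvec(m.get_ee_rot()).as_matrix()
        T=np.eye(4);T[:3,:3]=r;T[:3,3]=p
    c=m.camera(n)
    c["T"]=np.array(c["cam_to_world"]) if T is None else T@np.array(c["mount"])
    return c
def save(c,f): cv2.imwrite(f,cv2.cvtColor(c["image"],cv2.COLOR_RGB2BGR))
def ray(c,u,v):
    K=np.array([[c["fx"],0,c["cx"]],[0,c["fy"],c["cy"]],[0,0,1.]])
    d=cv2.undistortPoints(np.array([[[u,v]]],float),K,np.array([c["k1"],0,0,0,0.]))[0,0]
    v=c["T"][:3,:3]@np.array([d[0],d[1],1]); return c["T"][:3,3],v/np.linalg.norm(v)
def onz(c,u,v,z):
    o,d=ray(c,u,v); return o+d*(z-o[2])/d[2]
def proj(c,P):
    p=np.linalg.inv(c["T"])@np.append(P,1); x,y=p[:2]/p[2]; s=1+c["k1"]*(x*x+y*y)
    return np.array([c["fx"]*x*s+c["cx"],c["fy"]*y*s+c["cy"]])
def tri(rays):
    A=np.zeros((3,3));b=np.zeros(3)
    for o,d in rays:
        P=np.eye(3)-np.outer(d,d);A+=P;b+=P@o
    X=np.linalg.solve(A,b)
    return X,[np.linalg.norm((np.eye(3)-np.outer(d,d))@(X-o)) for o,d in rays]
def down(yaw): # tool z down, tool y (closing axis) at angle yaw from world x
    y=np.array([np.cos(yaw),np.sin(yaw),0]);z=np.array([0,0,-1.]);x=np.cross(y,z)
    return R.from_matrix(np.c_[x,y,z]).as_rotvec()
E
python3 - <<'E'
from h import *
import pickle
for n in("scene","top","wrist"):
    c=cam(n);save(c,f"pics/{n}0.png");pickle.dump(c,open(n+"0.pkl","wb"))
    print(n,c["fx"],c["k1"],c["T"].round(3).tolist())
print(m.get_time(),m.get_ee_rot())
E
```

```text
scene 482.6314604531418 -0.07214342074402737 [[0.589, 0.626, -0.511, 1.15], [0.808, -0.468, 0.358, -0.443], [-0.015, -0.624, -0.782, 1.104], [0.0, 0.0, 0.0, 1.0]]
top 500.219000197515 0.046474236345694725 [[0.024, -0.996, 0.083, 0.472], [-1.0, -0.025, -0.011, 0.0], [0.013, -0.083, -0.996, 1.29], [0.0, 0.0, 0.0, 1.0]]
wrist 291.55523173451905 -0.03282311993644441 [[0.438, -0.867, -0.236, 0.333], [-0.899, -0.423, -0.114, -0.533], [-0.001, 0.262, -0.965, 0.373], [0.0, 0.0, 0.0, 1.0]]
0.15 [-3.06026108e+00 -7.04869867e-01  3.81645754e-04]
```

View pics/scene0.png

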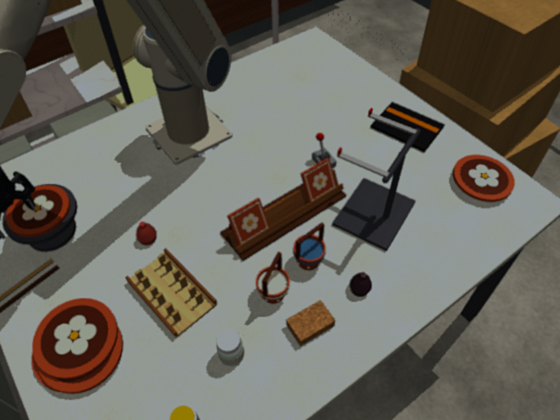

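View pics/top0.png

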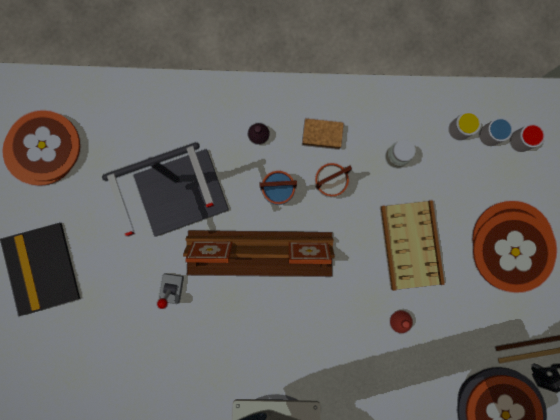

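The scene image shows two tiles on the easel, at about (250,222) and (319,182), with pots at (272,285) and (310,248). The stand is on the right and the rack at (170,292). In the top image, the tiles are at (209,252) and (310,252), the lever ball at (162,304), and the prong lips at (129,234) and (210,205). I'll zoom in on both.

```bash
python3 - <<'E'
import cv2
t=cv2.imread("pics/top0.png");s=cv2.imread("pics/scene0.png")
f=lambda a,k:cv2.convertScaleAbs(cv2.resize(a,None,fx=k,fy=k,interpolation=cv2.INTER_CUBIC),alpha=1.4)
cv2.imwrite("pics/tc.png",f(t[110:330,100:460],2.2)); cv2.imwrite("pics/sc.png",f(s[100:340,120:450],2.4))
E
```

```text
(no output)
```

View pics/tc.png

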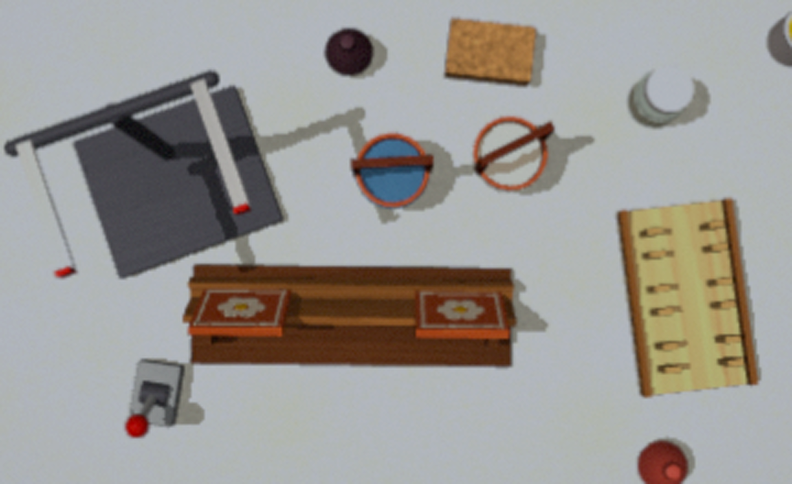

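View pics/sc.png

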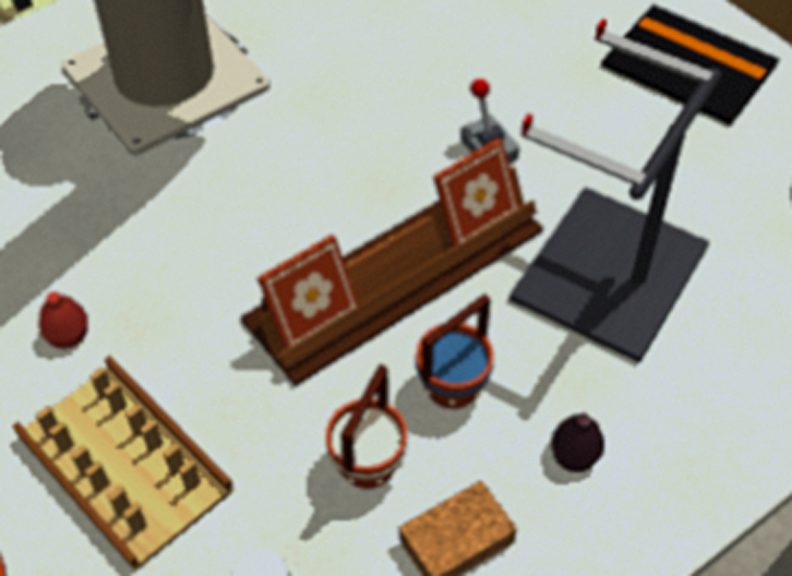

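The crops show the strap ends, lip centres, tile corners and rack corners clearly. I'll triangulate them as a first estimate.

```bash
python3 - <<'E'
from h import *
import pickle
t=pickle.load(open("top0.pkl","rb"));s=pickle.load(open("scene0.pkl","rb"))
P=dict(lip0=((241,209),(528,125)),lip1=((65,272),(601,29)),root0=((199,85),(643,180)),root1=((27,147),(713,75)),ball=((137,426),(480,88)),
p0_plus=((480,166),(382,370)),p0_minus=((551,128),(350,437)),p1_plus=((354,165),(487,301)),p1_minus=((432,161),(427,345)),
A_tl=((192,330),(500,142)),A_tr=((285,330),(435,178)),A_bl=((205,291),(521,210)),A_br=((290,291),(452,243)),
B_tl=((417,330),(333,237)),B_tr=((507,331),(260,273)),B_bl=((419,293),(355,306)),B_br=((497,295),(291,347)),
rk1=((618,212),(136,565)),rk2=((733,200),(16,428)),rk3=((757,383),(109,360)),rk4=((643,395),(230,490)))
for k,(a,b) in P.items():
    if k[:2]=="rk":continue
    X,e=tri([ray(t,100+a[0]/2.2,110+a[1]/2.2),ray(s,120+b[0]/2.4,100+b[1]/2.4)]);print(k,X.round(3),round(e[0],4))
for k in("rk1","rk2","rk3","rk4"):
    a=P[k][0];print(k,onz(t,100+a[0]/2.2,110+a[1]/2.2,.02).round(3))
for n,a in dict(jar=(655,100),cork=(490,52),bulb0=(662,465),bulb1=(349,52),box=(158,390)).items(): print(n,onz(t,100+a[0]/2.2,110+a[1]/2.2,.03).round(3))
E
```

```text
lip0 [0.568 0.147 0.272] 0.0029
lip1 [0.505 0.305 0.273] 0.0028
root0 [0.685 0.193 0.264] 0.004
root1 [0.623 0.351 0.267] 0.0068
ball [0.348 0.277 0.081] 0.0033
p0_plus [ 0.634 -0.085  0.12 ] 0.0027
p0_minus [ 0.678 -0.158  0.124] 0.0051
p1_plus [0.632 0.051 0.123] 0.004
p1_minus [ 0.638 -0.033  0.123] 0.0037
A_tl [0.453 0.219 0.106] 0.0043
A_tr [0.455 0.12  0.111] 0.0042
A_bl [0.496 0.222 0.021] 0.0051
A_br [0.496 0.12  0.032] 0.0005
B_tl [ 0.457 -0.022  0.11 ] 0.0022
B_tr [ 0.458 -0.117  0.121] 0.002
B_bl [ 0.498 -0.025  0.028] 0.0025
B_br [ 0.499 -0.114  0.024] 0.0032
rk1 [ 0.597 -0.256  0.02 ]
rk2 [ 0.614 -0.389  0.02 ]
rk3 [ 0.404 -0.416  0.02 ]
rk4 [ 0.387 -0.286  0.02 ]
jar [ 0.727 -0.295  0.03 ]
cork [ 0.779 -0.103  0.03 ]
bulb0 [ 0.311 -0.305  0.03 ]
bulb1 [0.774 0.061 0.03 ]
box [0.381 0.265 0.03 ]
```

The triangulated heights agree with the text: lips about 0.27 m, straps about 0.125 m, tile tops about 0.11 m. Next I'll refine with wrist views of the rack, pots, tiles and stand, from two places each.

```bash
cat >> h.py <<'E'
def go(p,yaw):
    """joint move, tool down, picking the half turn with the least wrist travel that the arm can do"""
    q0=np.array(m.get_joint_positions());best=None
    for y in(yaw,yaw+np.pi):
        q=m.solve_ik(list(p),list(down(y)))
        if q is not None:
            q=np.array(q);c=abs(q-q0).max()
            if best is None or c<best[0]:best=(c,y)
    m.move_to(list(p),list(down(best[1])));return best[1]
E
python3 - <<'E'
from h import *
import pickle
print("start yaw",R.from_rotvec(m.get_ee_rot()).as_matrix().round(2).tolist(), np.array(m.camera("wrist")["mount"]).round(3).tolist())
V=[("r1",(.50,-.36,.27),.135),("r2",(.50,-.28,.27),.135),("p1",(.60,-.09,.33),.0),("p2",(.60,-.0,.33),.0),("t1",(.42,-.04,.33),0),("t2",(.42,.10,.33),.0),("s1",(.45,.20,.42),.38),("s2",(.50,.10,.42),.38)]
for n,p,y in V:
    try: print(n,go(p,y),np.array(m.get_joint_positions()).round(2),m.get_time())
    except Exception as e: print(n,"fail",repr(e));continue
    m.hold(.3);c=cam("wrist");save(c,f"pics/{n}.png");pickle.dump(c,open(n+".pkl","wb"))
E
```

```text
start yaw [[0.9, 0.44, -0.0], [0.44, -0.9, 0.0], [0.0, -0.0, -1.0]] [[0.001, -0.965, -0.262, 0.066], [1.0, 0.001, 0.0, 0.0], [-0.0, -0.262, 0.965, -0.12], [0.0, 0.0, 0.0, 1.0]]
r1 0.135 [-0.64  0.39  1.64 -0.    1.11 -0.78] 1.3667
r2 0.135 [-0.53  0.33  1.73 -0.    1.08 -0.67] 2.1333
p1 0.0 [-0.17  0.32  1.6  -0.    1.22 -0.17] 3.375
p2 0.0 [-0.02  0.31  1.61 -0.    1.22 -0.02] 4.175
t1 0 [-0.12  0.02  1.97  0.    1.16 -0.12] 5.2917
t2 0.0 [ 0.21  0.03  1.95 -0.    1.16  0.21] 6.2583
s1 0.38 [ 0.39  0.06  1.72 -0.    1.36  0.02] 7.2167
s2 0.38 [ 0.17  0.09  1.69  0.    1.37 -0.21] 8.0917
```

View pics/r1.png

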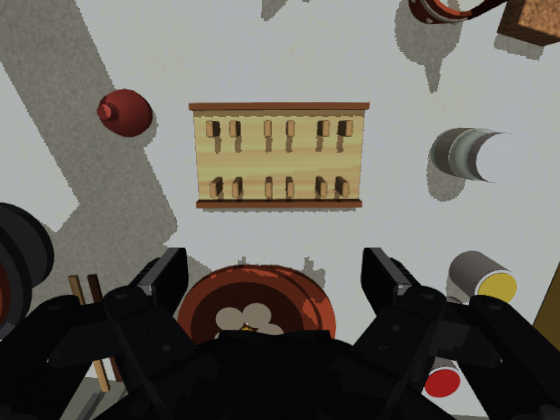

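View pics/p1.png

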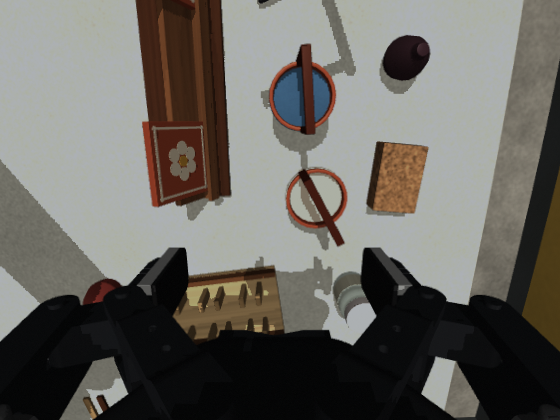

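View r1 shows the rack: rails at rows 105 and 204, and fin pairs at columns (213,235), (268,291) and (324,346). View p1 shows the white pot's strap from (303,173) to (340,243), and the blue pot's from (305,46) to (309,132). I'll zoom in on the fins and a stand view.

```bash
python3 - <<'E'
import cv2,numpy as np
a=cv2.imread("pics/r1.png")[95:215,185:375];cv2.imwrite("pics/r1c.png",cv2.resize(a,None,fx=4.2,fy=4.2,interpolation=cv2.INTER_CUBIC))
h=cv2.cvtColor(a,cv2.COLOR_BGR2HSV)
for p in [(20,25),(28,33),(20,34),(27,33),(27,27),(26,33)]: pass
print(a[33,22:60].tolist())
E
```

```text
[[81, 127, 160], [83, 129, 163], [84, 130, 164], [83, 129, 163], [77, 120, 152], [59, 93, 119], [20, 31, 39], [21, 33, 42], [21, 33, 42], [20, 33, 42], [20, 32, 42], [21, 33, 43], [26, 42, 53], [67, 98, 118], [107, 156, 170], [107, 155, 169], [107, 156, 170], [106, 155, 169], [107, 156, 169], [107, 156, 169], [107, 156, 169], [101, 147, 160], [63, 94, 111], [73, 115, 146], [83, 129, 163], [83, 129, 163], [83, 130, 164], [80, 125, 158], [60, 95, 122], [27, 43, 56], [22, 33, 43], [21, 33, 42], [21, 33, 43], [50, 77, 87], [105, 156, 169], [106, 156, 169], [106, 156, 169], [106, 155, 169]]
```

View pics/r1c.png

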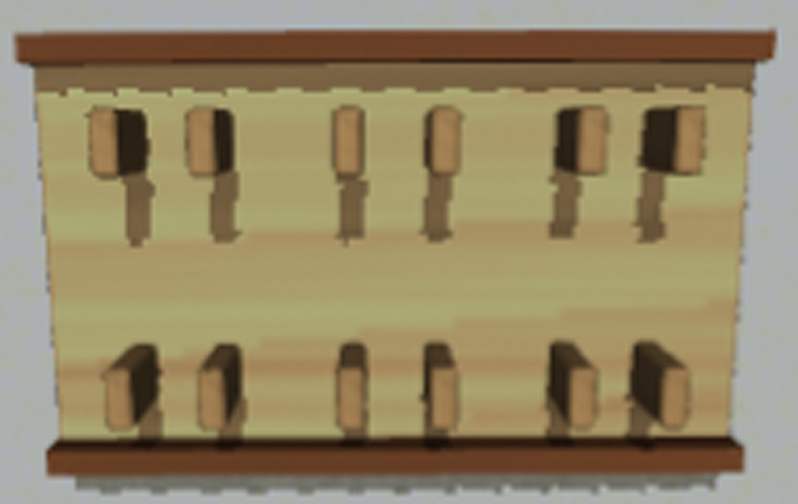

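View pics/s1.png

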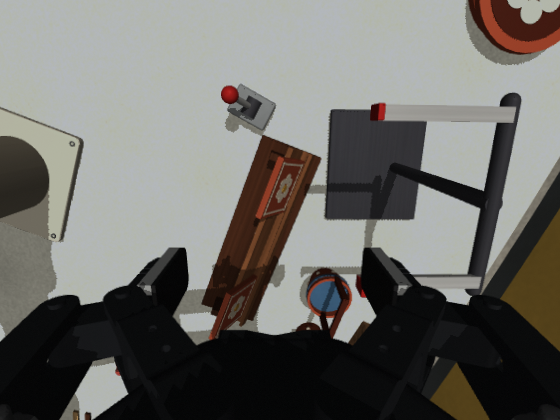

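View s1 shows the near lip at (378,111), the far-left lip partly hidden behind a finger at (361,286), and the lever ball at (229,94). The r1 crop shows all twelve fin tops cleanly. I'll now measure everything by masks and triangulation.

```bash
python3 - <<'E'
from h import *
import pickle
L=lambda n:pickle.load(open(n+".pkl","rb"))
def blobs(mask,amin,amax):
    n,_,st,ce=cv2.connectedComponentsWithStats(mask.astype(np.uint8)); return [(ce[i],st[i,4]) for i in range(1,n) if amin<=st[i,4]<=amax]
def near(bl,p): return min(bl,key=lambda b:np.linalg.norm(b[0]-p))
# fins
F={}
for n in("r1","r2"):
    c=L(n);i=c["image"].astype(float);r,g,b=i[...,0],i[...,1],i[...,2]
    F[n]=(c,blobs((b/(r+1)<.56)&(r>110)&(g/(r+1)>.74),15,140))
c1,b1=F["r1"];c2,b2=F["r2"]; 
fin=[]
for u,vs in ((209,(128,189)),(233,(128,189)),(267,(128,189)),(290,(128,189)),(326,(128,189)),(349,(128,189))):
    for v in vs:
        p,_=near(b1,(u,v)); q,_=near(b2,proj(c2,onz(c1,*p,.057)))
        X,e=tri([ray(c1,*p),ray(c2,*q)]);fin.append(X);print("fin",p.round(1),q.round(1),X.round(4),round(e[0],4))
fin=np.array(fin);print("fin z mean",fin[:,2].mean(),"slots",[fin[4*k:4*k+4].mean(0).round(4).tolist() for k in range(3)])
d=fin[1::2]-fin[::2];print("rack yaw",np.arctan2(-d[:,0].mean()*-1,-d[:,1].mean()*1)) ; print(d.mean(0))
# lips & ball
for nm,X0 in (("lip0",(.568,.147,.275)),("lip1",(.505,.305,.275)),("ball",(.348,.277,.081))):
    rs=[];u=[]
    for n in("s1","s2","top0","scene0","t2"):
        c=L(n);i=c["image"].astype(float);r,g,b=i[...,0],i[...,1],i[...,2]
        bl=blobs((r>90)&(g<.22*r)&(b<.25*r),6,900)
        if not bl: continue
        p,a=near(bl,proj(c,X0))
        if np.linalg.norm(p-proj(c,X0))<25: rs.append(ray(c,*p));u.append((n,p.round(0).tolist(),int(a)))
    X,e=tri(rs);print(nm,X.round(4),np.round(e,4),u)
# flowers
for nm,X0 in (("A",(.478,.17,.066)),("B",(.478,-.07,.066))):
    rs=[];u=[]
    for n in("t1","t2","top0","scene0","p1"):
        c=L(n);i=c["image"].astype(float);r,g,b=i[...,0],i[...,1],i[...,2]
        bl=blobs((g>.6*r)&(r>90)&(np.hypot(*[a-b_ for a,b_ in zip(np.meshgrid(range(560),range(420)),proj(c,X0))])<22),20,2000)
        if bl: p,a=max(bl,key=lambda x:x[1]);rs.append(ray(c,*p));u.append((n,p.round(0).tolist(),int(a)))
    X,e=tri(rs);print("flower",nm,X.round(4),np.round(e,4),u)
c=L("p1");i=c["image"]
for p in((305,60),(307,100),(315,195),(330,225),(300,67),(290,170)):print(p,i[p[1],p[0]])
E
```

```text
fin [209.  128.4] [203.2 197.6] [ 0.4197 -0.3093  0.0577] 0.0
fin [212.2 188.8] [207.1 251.3] [ 0.4293 -0.3767  0.0591] 0.0002
fin [232.3 128.1] [225.1 197.6] [ 0.4455 -0.3055  0.0588] 0.0
fin [233.4 188.4] [227.8 251.2] [ 0.4543 -0.3728  0.0598] 0.0007
fin [267.1 128. ] [258.1 197.5] [ 0.4837 -0.3003  0.0585] 0.0001
fin [263.8 187. ] [258.9 251.3] [ 0.4906 -0.3652  0.0652] 0.0023
fin [267.1 128. ] [258.1 197.5] [ 0.4837 -0.3003  0.0585] 0.0001
fin [290.7 189.1] [280.4 251.2] [ 0.5196 -0.3655  0.0562] 0.0001
fin [325.7 127.8] [313.4 196.9] [ 0.5482 -0.2913  0.0564] 0.0002
fin [325.  189.3] [313.9 249.4] [ 0.5627 -0.3629  0.0436] 0.0003
fin [348.9 127.6] [335.3 196.8] [ 0.5737 -0.2876  0.0569] 0.0002
fin [346.6 189.4] [335.3 249.2] [ 0.5902 -0.36    0.041 ] 0.0009
fin z mean 0.0559688736712406 slots [[0.4372, -0.3411, 0.0588], [0.4944, -0.3328, 0.0596], [0.5687, -0.3254, 0.0495]]
rack yaw 0.2215787736031535
[ 0.01535398 -0.0681558  -0.00364404]
lip0 [0.565  0.1447 0.2875] [0.0015 0.0012 0.0011 0.0014] [('s1', [362.0, 294.0], 20), ('s2', [362.0, 181.0], 85), ('top0', [209.0, 205.0], 10
[... 182 characters left out ...]
2 0.0026 0.0004] [('s1', [229.0, 93.0], 173), ('s2', [219.0, 10.0], 204), ('top0', [161.0, 304.0], 47), ('scene0', [320.0, 135.0], 16), ('t2', [208.0, 21.0], 316)]
flower A [0.4916 0.1698 0.0715] [0.0177 0.015  0.0369 0.0093] [('t1', [324.0, 8.0], 154), ('t2', [319.0, 119.0], 391), ('top0', [206.0, 228.0], 23), ('scene0', [320.0, 181.0], 160)]
flower B [ 0.4958 -0.0708  0.0917] [0.0201 0.0049 0.0313 0.0054 0.0097] [('t1', [318.0, 198.0], 312), ('t2', [326.0, 301.0], 23), ('top0', [310.0, 230.0], 26), ('scene0', [250.0, 222.0], 194), ('p1', [182.0, 160.0], 728)]
(305, 60) [85 44 34]
(307, 100) [75 35 26]
(315, 195) [63 26 17]
(330, 225) [61 24 16]
(300, 67) [36 39 46]
(290, 170) [172 176 172]
```

View pics/t2.png

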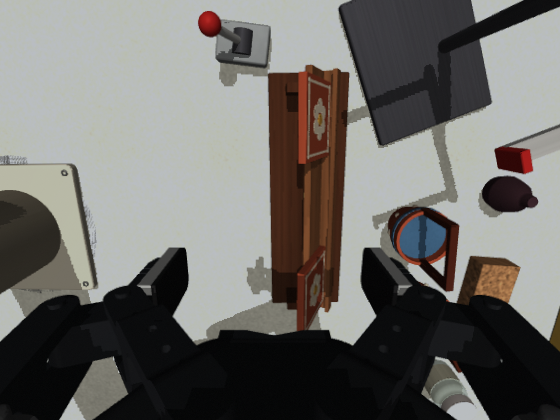

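View t2 shows tile A on the easel at (318,118), its face nearly edge-on, with the easel square to the world. I'll re-triangulate the flowers from the clean blobs and fit the straps.

```bash
python3 - <<'E'
from h import *
import pickle
L=lambda n:pickle.load(open(n+".pkl","rb"))
t1,t2,p1,p2,s,t=map(L,("t1","t2","p1","p2","scene0","top0"))
for l in ([(t2,319,119),(s,320,181)],[(t2,319,119),(s,320,181),(t,209,249.5)],[(t1,318,198),(p1,182,160),(s,250,222)],[(t1,318,198),(p1,182,160),(s,250,222),(t,308.6,250.5)]):
    X,e=tri([ray(*a) for a in l]);print("flower",X.round(4),np.round(e,4))
for nm,X0 in(("pot0",(.656,-.1215,.13)),("pot1",(.635,.009,.13))):
    rs=[]
    for n,c in(("p1",p1),("p2",p2),("t2",t2)):
        i=c["image"].astype(float);r,g,b=i[...,0],i[...,1],i[...,2];u0=proj(c,X0)
        U,Vv=np.meshgrid(range(560),range(420))
        k=((r>45)&(r<100)&(g<.56*r)&(b<.5*r)&(np.hypot(U-u0[0],Vv-u0[1])<60)).astype(np.uint8)
        n_,lab,st,ce=cv2.connectedComponentsWithStats(k)
        if n_<2: continue
        j=1+st[1:,4].argmax();pts=np.argwhere(lab==j)[:,::-1].astype(np.float32)
        ctr,(w,h),a=cv2.minAreaRect(pts);bx=cv2.boxPoints((ctr,(w,h),a))
        o=np.argsort([np.linalg.norm(bx[1]-bx[0]),np.linalg.norm(bx[2]-bx[1])])
        E=(bx[[0,1]].mean(0),bx[[2,3]].mean(0)) if o[0]==0 else (bx[[1,2]].mean(0),bx[[3,0]].mean(0))
        A,B=[onz(c,*q,.13) for q in E]; d=A-B
        print(nm,n,len(pts),np.round([w,h],1),np.round(E,0).tolist(),"mid",((A+B)/2)[:2].round(4),"len",round(np.linalg.norm(d),4),"yaw",round(np.degrees(np.arctan2(d[1],d[0]))%180,1))
E
```

```text
flower [0.4784 0.1732 0.0674] [0.002 0.002]
flower [0.4776 0.1726 0.067 ] [0.0011 0.0029 0.002 ]
flower [ 0.4806 -0.0688  0.0707] [0.001  0.0011 0.0021]
flower [ 0.4803 -0.0693  0.0704] [0.0005 0.0006 0.0027 0.0016]
pot0 p1 631 [70.7 34.8] [[320.0, 176.0], [341.0, 243.0]] mid [ 0.6646 -0.1209] len 0.0856 yaw 109.5
pot0 p2 136 [19.1  7.5] [[304.0, 255.0], [314.0, 272.0]] mid [ 0.6424 -0.0976] len 0.0253 yaw 119.3
pot0 t2 36 [12.7  3. ] [[454.0, 361.0], [460.0, 372.0]] mid [ 0.6724 -0.1557] len 0.0231 yaw 123.0
pot1 p1 841 [88.5 27.3] [[314.0, 44.0], [320.0, 133.0]] mid [0.6442 0.0096] len 0.0868 yaw 95.7
pot1 p2 698 [77.3 27.5] [[312.0, 136.0], [317.0, 213.0]] mid [0.6456 0.0093] len 0.0871 yaw 95.6
pot1 t2 479 [ 7.3 65.7] [[455.0, 225.0], [449.0, 290.0]] mid [0.6366 0.0079] len 0.0876 yaw 94.8
```

Measured: tile face centres are (.478,.173,.067) and (.480,-.069,.070), and the slots (yaw .134) are (.437,-.341), (.5015,-.333) and (.566,-.324). I'll place tile B first.

```bash
cat >> h.py <<'E'
SLOT={0:(.4372,-.3411),1:(.5015,-.3327),2:(.5657,-.3242)}; RY=.134
A=.44
def tile(cx,cy,cz,slot,eyaw=.011):
    Q=R.from_euler("z",eyaw)
    zt=Q.apply([-np.sin(A),0,np.cos(A)]);n=Q.apply([np.cos(A),0,np.sin(A)])
    o=R.from_matrix(np.c_[np.cross(n,-zt),n,-zt]).as_rotvec()
    g=np.array([cx,cy,cz])+.030*zt+.003*zt
    m.command_gripper(.045,60)
    m.move_to(list(g+.09*zt),list(o)); m.servo_line(list(g),rate=.12)
    print("at grasp",np.array(m.get_position())-g,m.get_contact_force())
    m.command_gripper(0,70); print("width",m.get_width(),m.get_grip_force())
    if m.get_width()<.006: return False
    m.servo_line(list(g+.08*zt),rate=.15); m.servo_line(list(g+.08*zt+[0,0,.10]),rate=.25)
    x,y=SLOT[slot]; go((x,y,.24),RY); m.hold(.4)
    print("carried width",m.get_width(),m.get_position())
    f0=np.array(m.get_contact_force())
    m.servo_line([x,y,.165],rate=.2)
    return f0
def seat(slot,z0=.165,zend=.0945):
    x,y=SLOT[slot];z=z0; f0=np.array(m.get_contact_force())
    while z>zend:
        z=max(z-.004,zend); m.servo_line([x,y,z],rate=.06)
        d=np.array(m.get_contact_force())-f0
        if np.linalg.norm(d)>6: print("touch z",z,d.round(1),np.array(m.get_position()).round(4)); 
        if np.linalg.norm(d)>14: break
    return z,d
E
python3 - <<'E'
from h import *
import pickle
print(tile(.4758,-.0693,.067,2)); print(m.get_time())
c=cam("wrist");save(c,"pics/tb.png")
E
```

```text
Traceback (most recent call last):
  File "h.py", line 48, in tile
    m.move_to(list(g+.09*zt),list(o)); m.servo_line(list(g),rate=.12)
                                       ~~~~~~~~~~~~^^^^^^^^^^^^^^^^^^
rig.IKError: the arm cannot follow that straight line within its joint ranges
```

```bash
python3 - <<'E'
from h import *
print(np.array(m.get_joint_positions()).round(2))
for cy in(-.0693,.1726):
  for a in(.44,.38,.3):
    for fl in(1,-1):
      for k in(0,.02,.05,.09):
        Q=R.from_euler("z",.011);zt=Q.apply([-np.sin(a),0,np.cos(a)]);n=fl*Q.apply([np.cos(a),0,np.sin(a)])
        o=R.from_matrix(np.c_[np.cross(n,-zt),n,-zt]).as_rotvec()
        g=np.array([.4758,cy,.067])+(.033+k)*Q.apply([-np.sin(.44),0,np.cos(.44)])
        q=m.solve_ik(list(g),list(o)); print(cy,a,fl,k,None if q is None else np.array(q).round(2))
E
```

```text
[-0.27  0.16  2.35  0.53  0.24 -0.77]
-0.0693 0.44 1 0 [-0.24  0.42  2.32  1.81  0.11 -2.04]
-0.0693 0.44 1 0.02 [-0.24  0.37  2.33  1.39  0.11 -1.62]
-0.0693 0.44 1 0.05 [-0.25  0.28  2.34  0.87  0.15 -1.11]
-0.0693 0.44 1 0.09 [-0.27  0.16  2.35  0.53  0.24 -0.77]
-0.0693 0.44 -1 0 [-0.24  0.42  2.32  1.81  0.11  1.11]
-0.0693 0.44 -1 0.02 [-0.24  0.37  2.33  1.39  0.11  1.52]
-0.0693 0.44 -1 0.05 [-0.25  0.28  2.34  0.87  0.15  2.03]
-0.0693 0.44 -1 0.09 [-0.27  0.16  2.35  0.53  0.24  2.37]
-0.0693 0.38 1 0 [-0.23  0.42  2.28  0.89  0.11 -1.11]
-0.0693 0.38 1 0.02 [-0.23  0.36  2.3   0.66  0.15 -0.88]
-0.0693 0.38 1 0.05 [-0.24  0.28  2.31  0.46  0.21 -0.69]
-0.0693 0.38 1 0.09 [-0.25  0.16  2.32  0.33  0.31 -0.56]
-0.0693 0.38 -1 0 [-0.23  0.42  2.28  0.89  0.11  2.04]
-0.0693 0.38 -1 0.02 [-0.23  0.36  2.3   0.66  0.15  2.26]
-0.0693 0.38 -1 0.05 [-0.24  0.28  2.31  0.46  0.21  2.45]
-0.0693 0.38 -1 0.09 None
-0.0693 0.3 1 0 [-0.21  0.41  2.24  0.33  0.21 -0.54]
-0.0693 0.3 1 0.02 [-0.22  0.36  2.25  0.28  0.25 -0.49]
-0.0693 0.3 1 0.05 [-0.23  0.28  2.26  0.23  0.31 -0.45]
-0.
[... 738 characters left out ...]
  2.25 -0.46  0.37  0.85]
0.1726 0.38 -1 0 [ 0.42  0.44  2.22 -0.85  0.2  -1.92]
0.1726 0.38 -1 0.02 [ 0.42  0.39  2.23 -0.72  0.23 -2.04]
0.1726 0.38 -1 0.05 [ 0.44  0.31  2.24 -0.58  0.28 -2.18]
0.1726 0.38 -1 0.09 [ 0.46  0.21  2.25 -0.46  0.37 -2.29]
0.1726 0.3 1 0 [ 0.4   0.44  2.18 -0.43  0.27  0.79]
0.1726 0.3 1 0.02 [ 0.4   0.39  2.19 -0.38  0.31  0.75]
0.1726 0.3 1 0.05 [ 0.42  0.32  2.2  -0.33  0.37  0.7 ]
0.1726 0.3 1 0.09 [ 0.43  0.22  2.21 -0.28  0.45  0.66]
0.1726 0.3 -1 0 [ 0.4   0.44  2.18 -0.43  0.27 -2.36]
0.1726 0.3 -1 0.02 [ 0.4   0.39  2.19 -0.38  0.31 -2.4 ]
0.1726 0.3 -1 0.05 [ 0.42  0.32  2.2  -0.33  0.37 -2.44]
0.1726 0.3 -1 0.09 [ 0.43  0.22  2.21 -0.28  0.45 -2.48]
```

The straight-down-slope pose is close to the wrist singularity. I'll swing the tool sideways within the tile plane, which keeps the pads parallel to the tile, and place it with the same swing.

```bash
python3 - <<'E'
from h import *
def ori(zt,n,b):  # tile axes -> tool, swung by b about the normal
    M=np.c_[np.cross(n,-zt),n,-zt]; return (R.from_rotvec(b*n)*R.from_matrix(M)).as_rotvec()
Q=R.from_euler("z",.011);zt=Q.apply([-np.sin(.44),0,np.cos(.44)]);n0=Q.apply([np.cos(.44),0,np.sin(.44)])
for cy in(-.0693,.1726):
 for b in(.3,.45,-.3,-.45):
  for fl in(1,-1):
   r=[]
   for k in(0,.04,.08):
    o=ori(zt,fl*n0,fl*b);t=R.from_rotvec(o).apply([0,0,1]);g=np.array([.4758,cy,.067])+(.030+k)*zt-.003*t
    q=m.solve_ik(list(g),list(o)); r.append(None if q is None else np.array(q).round(2).tolist())
   s=[]
   for sl in (0,2):
    nn=fl*np.array([np.cos(.134),np.sin(.134),0])
    for z in(.092,.24):
     for f2 in (1,):
      q=m.solve_ik(list(np.append(SLOT_[sl] if False else SLOT[sl],z)),list(ori(np.array([0,0,1.]),nn,fl*b))); s.append(None if q is None else np.array(q).round(2).tolist())
   print(cy,b,fl,"\n  ",r,"\n  ",s)
E
```

```text
-0.0693 0.3 1 
   [[-0.45, 0.48, 2.25, 1.28, 0.48, -1.71], [-0.47, 0.37, 2.28, 1.13, 0.52, -1.56], [-0.49, 0.26, 2.29, 0.98, 0.58, -1.41]] 
   [[-0.78, 0.64, 1.74, 0.22, 1.01, -1.05], [-0.78, 0.44, 1.67, 0.19, 1.28, -0.99], [-0.63, 0.74, 1.52, 0.24, 1.1, -0.9], [-0.63, 0.57, 1.45, 0.22, 1.34, -0.84]]
-0.0693 0.3 -1 
   [[-0.45, 0.48, 2.25, 1.28, 0.48, 1.43], [-0.47, 0.37, 2.28, 1.13, 0.52, 1.59], [-0.49, 0.26, 2.29, 0.98, 0.58, 1.73]] 
   [[-0.78, 0.64, 1.74, 0.22, 1.01, 2.09], [-0.78, 0.44, 1.67, 0.19, 1.28, 2.15], [-0.63, 0.74, 1.52, 0.24, 1.1, 2.24], [-0.63, 0.57, 1.45, 0.22, 1.34, 2.3]]
-0.0693 0.45 1 
   [[-0.53, 0.53, 2.21, 1.19, 0.66, -1.7], [-0.55, 0.43, 2.23, 1.09, 0.7, -1.6], [-0.57, 0.32, 2.25, 1.0, 0.75, -1.5]] 
   [[-0.81, 0.7, 1.67, 0.28, 1.16, -1.11], [-0.81, 0.5, 1.61, 0.26, 1.41, -1.04], [-0.67, 0.8, 1.45, 0.32, 1.25, -0.96], [-0.67, 0.62, 1.39, 0.31, 1.46, -0.89]]
-0.0693 0.45 -1 
   [[-0.53, 0.53, 2.21, 1.19, 0.66, 1.44], [-0.55, 0.43, 2.23, 1.09, 0.7, 1.54], [-0.57, 0.32, 2.25, 1.0, 0.75, 1.64]] 
   [[-0.81, 0.7, 1.67, 0.28, 1.16, 2.03], [-0.81, 0.5, 1.61, 0.26, 1
[... 2111 characters left out ...]
.44, 0.63, -0.23], [-0.43, 0.42, 1.69, -0.33, 0.88, -0.37]]
0.1726 -0.3 -1 
   [[0.6, 0.51, 2.15, -1.09, 0.56, -1.51], [0.63, 0.42, 2.17, -0.98, 0.61, -1.62], [0.65, 0.32, 2.18, -0.89, 0.67, -1.71]] 
   [None, None, None, None]
0.1726 -0.45 1 
   [[0.67, 0.56, 2.09, -1.03, 0.74, 1.63], [0.69, 0.47, 2.11, -0.96, 0.79, 1.56], [0.72, 0.39, 2.13, -0.89, 0.84, 1.49]] 
   [[-0.51, 0.54, 2.05, -0.95, 0.44, 0.21], [-0.51, 0.26, 1.99, -0.58, 0.69, -0.23], [-0.38, 0.64, 1.81, -0.74, 0.6, 0.09], [-0.38, 0.42, 1.75, -0.54, 0.82, -0.16]]
0.1726 -0.45 -1 
   [[0.67, 0.56, 2.09, -1.03, 0.74, -1.51], [0.69, 0.47, 2.11, -0.96, 0.79, -1.58], [0.72, 0.39, 2.13, -0.89, 0.84, -1.65]] 
   [None, None, None, None]
```

```bash
python3 - <<'E'
s=open("h.py").read();i=s.index("def tile(");s=s[:i]+'''
def ori(zt,n,b):
    return (R.from_rotvec(b*n)*R.from_matrix(np.c_[np.cross(n,-zt),n,-zt])).as_rotvec()
UP=np.array([0,0,1.])
def so(b): return list(ori(UP,np.array([np.cos(RY),np.sin(RY),0]),b))
def tcp(g,o): return list(np.array(g)-.003*R.from_rotvec(o).apply(UP))
def tile(c,slot,b,eyaw=.011):
    Q=R.from_euler("z",eyaw)
    zt=Q.apply([-np.sin(A),0,np.cos(A)]);n=Q.apply([np.cos(A),0,np.sin(A)]);o=list(ori(zt,n,b));c=np.array(c)
    m.command_gripper(.045,60)
    m.move_to(tcp(c+.11*zt,o),o); m.servo_line(tcp(c+.030*zt,o),rate=.12)
    print("at grasp",np.array(m.get_contact_force()).round(1))
    m.command_gripper(0,80); print("width",m.get_width(),m.get_grip_force())
    if m.get_width()<.006: return
    m.servo_line(tcp(c+.11*zt,o),rate=.15); m.servo_line(tcp(c+.11*zt+.07*UP,o),rate=.25)
    x,y=SLOT[slot]; m.move_to([x,y,.24],so(b)); m.servo_line([x,y,.165],rate=.2); m.hold(.4)
    print("carried width",m.get_width(),np.array(m.get_position()).round(4),m.get_time())
def seat(slot,b,z0=.165,zend=.0935):
    x,y=SLOT[slot];z=z0; f0=np.array(m.get_contact_force());pos=[]
    while z>zend:
        z=max(z-.004,zend); m.servo_line([x,y,z],rate=.08)
        d=np.array(m.get_contact_force())-f0
        if np.linalg.norm(d)>4: print("touch z",round(z,4),d.round(1),np.array(m.get_position()).round(4))
        if np.linalg.norm(d)>14: break
    return z
'''
open("h.py","w").write(s)
E
python3 - <<'E'
from h import *
tile((.4758,-.0693,.067),2,.3)
c=cam("wrist");save(c,"pics/tb.png")
E
```

```text
at grasp [-0.2 -0.  -0.1]
width 0.009103096593148773 78.15998196601868
carried width 0.00897381922537381 [ 0.5659 -0.3244  0.1657] 15.3333
```

View pics/tb.png

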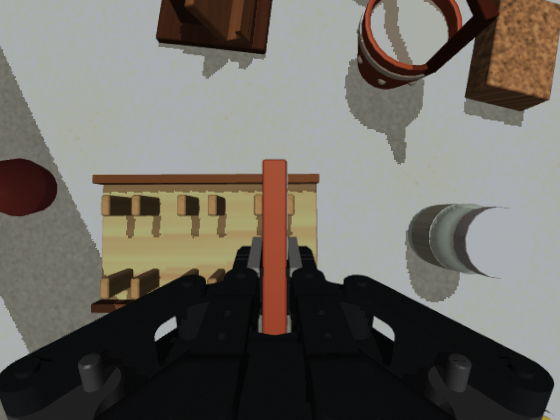

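The tile is held upright at columns 263–287, centred between the slot's fins at (258,290). I'll seat it.

```bash
python3 - <<'E'
from h import *
z=seat(2,.3);p=m.get_position();print(z,p,m.get_contact_force())
m.command_gripper(.012,20) if False else m.command_gripper(.035)
m.servo_line([p[0],p[1],.20],rate=.2)
m.hold(.2);c=cam("top");import pickle;pickle.dump(c,open("top1.pkl","wb"));save(c,"pics/top1.png")
print(m.get_time())
tile((.473,.1726,.066),0,-.3)
E
```

```text
touch z 0.0935 [-1.9  1.3 10.5] [ 0.5663 -0.3244  0.095 ]
0.0935 [ 0.5663298  -0.32441888  0.09497719] [-1.15029031  1.51778902  8.01784462]
21.1833
at grasp [ 0.  -0.8 -0.3]
width 0.009223164977850964 78.21997404098511
carried width 0.008781555586937566 [ 0.4375 -0.3413  0.1657] 28.55
```

```bash
python3 - <<'E'
from h import *
import pickle
z=seat(0,-.3);p=m.get_position();print(z,p,m.get_contact_force())
m.command_gripper(.035); m.servo_line([p[0],p[1],.20],rate=.2); m.command_gripper(.06)
go((.50,-.40,.30),.134);m.hold(.2);c=cam("wrist");save(c,"pics/rk.png")
for n,p in(("q0",(.655,-.19,.33)),("q1",(.637,-.058,.33))):
    go(p,0);m.hold(.3);c=cam("wrist");pickle.dump(c,open(n+".pkl","wb"))
    u0=proj(c,(p[0],p[1]+.066,.13)).astype(int);print(n,u0,m.get_time())
    a=c["image"][max(u0[1]-70,0):u0[1]+70,u0[0]-70:u0[0]+70][...,::-1];cv2.imwrite(f"pics/{n}.png",cv2.resize(a,(390,390*a.shape[0]//a.shape[1])))
A_,B_=cv2.imread("pics/q0.png"),cv2.imread("pics/q1.png");h=min(len(A_),len(B_))
r=cv2.imread("pics/rk.png")[60:260,150:400]
top=np.hstack([A_[:h],B_[:h]]);r=cv2.resize(r,(780//3*1,208));bot=np.zeros((208,780,3),np.uint8);bot[:,:260]=r
cv2.imwrite("pics/mont.png",np.vstack([top[:390],bot]))
E
```

```text
touch z 0.0935 [0.3 0.4 6.5] [ 0.4377 -0.3415  0.0941]
0.0935 [ 0.4377305  -0.34150002  0.09410119] [0.27894889 0.68848651 3.93376849]
q0 [274 123] 36.675
q1 [273 123] 37.6167
```

View pics/mont.png

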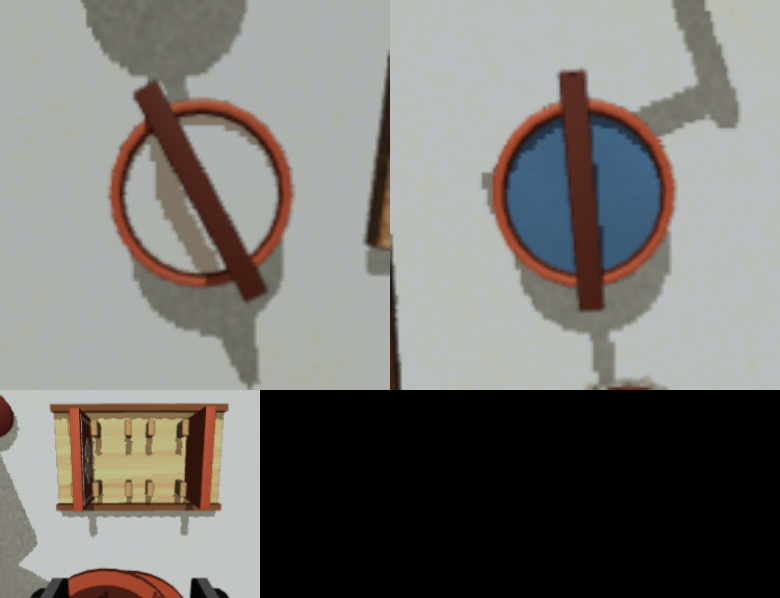

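Both tiles stand in slots 0 and 2. In the overhead crops, the white pot's strap runs from (147,86) to (257,292) and the blue pot's from (572,73) to (592,310). Next I'll detect the strap automatically just before the pick, then pick pot1 and carry it to the standoff in front of prong 1.

```bash
cat >> h.py <<'E'
SY=None
def strap(c,X0):
    i=c["image"].astype(float);r,g,b=i[...,0],i[...,1],i[...,2];u0=proj(c,X0)
    U,V=np.meshgrid(range(560),range(420))
    k=((r>40)&(r<105)&(g<.6*r)&(b<.5*r)&(np.hypot(U-u0[0],V-u0[1])<75)).astype(np.uint8)
    k=cv2.morphologyEx(k,cv2.MORPH_OPEN,np.ones((3,3),np.uint8))
    _,lab,st,_=cv2.connectedComponentsWithStats(k);j=1+st[1:,4].argmax()
    ctr,wh,_=rc=cv2.minAreaRect(np.argwhere(lab==j)[:,::-1].astype(np.float32));bx=cv2.boxPoints(rc)
    E=(bx[[0,1]].mean(0),bx[[2,3]].mean(0)) if np.linalg.norm(bx[1]-bx[0])<np.linalg.norm(bx[2]-bx[1]) else (bx[[1,2]].mean(0),bx[[3,0]].mean(0))
    P,Q=[onz(c,*q,.134) for q in E];d=P-Q
    return (P+Q)[:2]/2,np.arctan2(d[1],d[0])%np.pi,np.linalg.norm(d),np.sort(wh)
def look(x,y):
    go((x,y-.066,.33),0);m.hold(.25);c=cam("wrist");r=strap(c,(x,y,.13));print("strap",np.round(r[0],4),"yaw",round(r[1],3),"len",round(r[2],4),r[3].round(1),m.get_time());return r
def pick(mid,yaw,off):
    yd=np.array([np.cos(yaw),np.sin(yaw)]);p=np.array(mid)+off*yd
    m.command_gripper(.06,60);y=go((*p,.25),yaw-np.pi/2)
    m.servo_line([*p,.134],rate=.15);m.command_gripper(0,100);print("width",m.get_width(),m.get_grip_force())
    m.servo_line([*p,.31],rate=.15);return y
E
python3 - <<'E'
from h import *
import pickle
L=lambda n:pickle.load(open(n+".pkl","rb"))
for n,X in(("q0",(.655,-.124,.13)),("q1",(.637,.008,.13))): print(n,strap(L(n),X))
# lips again, clean views only
rs=[]
for n,X0 in(("s2",0),("t2",0),("top0",0)):
    c=L(n);i=c["image"].astype(float);r,g,b=i[...,0],i[...,1],i[...,2]
    k=((r>90)&(g<.22*r)&(b<.25*r)).astype(np.uint8);_,_,st,ce=cv2.connectedComponentsWithStats(k)
    j=min(range(1,len(ce)),key=lambda j:np.linalg.norm(ce[j]-proj(c,(.566,.1455,.278)))+(1e3 if st[j,4]<6 else 0));print(n,ce[j],st[j]);rs.append(ray(c,*ce[j]))
print(tri(rs),tri(rs[:2]))
r=look(.637,.008)
if abs(r[2]-.088)<.005:
    pick(r[0],r[1],.026); print(m.get_time(),m.get_width(),m.get_contact_force())
E
```

```text
q0 (array([ 0.65304243, -0.12523566]), np.float64(2.066679066657768), np.float64(0.08580422088178558), array([17.83613014, 83.79281616]))
q1 (array([0.63449374, 0.00890692]), np.float64(1.6535218545588382), np.float64(0.08597894914452114), array([ 8.63673115, 84.78944397]))
s2 [361.78823529 181.30588235] [359 174   7  15  85]
t2 [525.88324873 160.81218274] [520 150  12  23 197]
top0 [209.1 204.6] [207 204   6   3  10]
(array([0.56584214, 0.14517036, 0.28512435]), [np.float64(0.0006261337354341642), np.float64(0.0006495257396873634), np.float64(0.0012636609311586918)]) (array([0.56588295, 0.14577726, 0.2855728 ]), [np.float64(1.5635577556701644e-05), np.float64(1.563557755664559e-05)])
strap [0.6345 0.0089] yaw 1.655 len 0.086 [ 8.6 84.6] 38.1667
width 0.007627930001779944 97.90069408714771
41.725 0.007414253187828762 [-0.334318    0.22534055 -2.02780147]
```

```bash
cat >> h.py <<'E'
SY=.37;XS=np.array([np.cos(SY),np.sin(SY)]);YS=np.array([-np.sin(SY),np.cos(SY)])
HOOK={0:np.array([.566,.1455])+.063*XS,1:np.array([.505,.3027])+.063*XS}
def tyaw():
    y=R.from_rotvec(m.get_ee_rot()).as_matrix()[:,1];return np.arctan2(y[1],y[0])
def hang(h,off,syaw,via):
    """held strap direction syaw (world) -> along stand y, insert over the lip, lower until touch"""
    for v in via: m.servo_line([*v,.31],rate=.25)
    b=HOOK[h]+off*YS;ty=tyaw()+(SY+np.pi/2-syaw)
    m.move_to([*(b-.15*XS),.31],list(down(ty)))
    m.hold(.3);print("standoff",m.get_time(),m.get_width())
    m.servo_line([*b,.31],rate=.12)
    f0=np.array(m.get_contact_force());z=.31
    print("over hook, force",f0.round(1))
    while z>.268:
        z-=.003;m.servo_line([*b,z],rate=.06);d=np.array(m.get_contact_force())-f0
        if np.linalg.norm(d)>1.5: print("touch",round(z,4),d.round(2))
        if np.linalg.norm(d)>4: break
    return b
def leave(b):
    m.command_gripper(.035);m.servo_line([*m.get_position()[:2],.36],rate=.1)
    m.servo_line([*(b-.15*XS),.38],rate=.25)
E
python3 - <<'E'
from h import *
b=hang(1,.026,1.655,[(.47,0.)])
print(m.get_time(),m.get_position())
c=cam("wrist");save(c,"pics/hg1.png");c2=cam("scene");save(c2,"pics/hs1.png")
a=cv2.resize(c2["image"][90:290,260:480][...,::-1],None,fx=2,fy=2);w=cv2.imread("pics/hg1.png")
cv2.imwrite("pics/hm1.png",np.hstack([cv2.resize(a,(400,364)),cv2.resize(w,(400,300))[:300] if False else cv2.resize(w,(400,364))]))
E
```

```text
standoff 43.9917 0.0073720810088842475
over hook, force [-0.1 -0.3 -1.5]
touch 0.277 [-2.17 -1.    7.2 ]
48.1417 [0.55471704 0.34995747 0.27852305]
```

View pics/hm1.png

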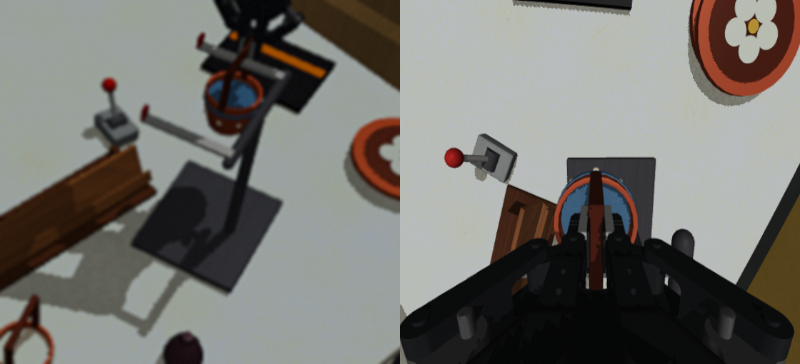

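The images show the blue pot's strap over the far prong, and contact came at 0.277 as expected. I'll release it, then pick pot0.

```bash
python3 - <<'E'
from h import *
b=HOOK[1]+.026*YS;leave(b);print(m.get_time(),m.get_contact_force())
r=look(.653,-.125)
if abs(r[2]-.087)<.004:
    pick(r[0],r[1],.026);print(m.get_width(),np.array(m.get_contact_force()).round(1),m.get_time())
    if m.get_width()>.005: hang(0,.026,r[1],[(.47,-.08)]);print(m.get_time(),m.get_position())
E
```

```text
50.3583 [-0.06195287  0.02866817  0.55085044]
strap [ 0.6558 -0.1238] yaw 1.965 len 0.0853 [18.6 83.4] 52.625
width 0.007571262550850528 97.73672595620155
0.008099607813031323 [-0.4  0.2 -3.5] 56.3333
standoff 58.3667 0.007778124584440347
over hook, force [ 0.2  0.3 -2.1]
touch 0.295 [ 0.48 -1.33 -0.5 ]
touch 0.277 [-3.04 -1.1   6.77]
62.5167 [0.61574147 0.19268424 0.27835152]
```

```bash
python3 - <<'E'
from h import *
c2=cam("scene");c=cam("wrist")
a=cv2.resize(c2["image"][90:270,290:470][...,::-1],(400,400),interpolation=cv2.INTER_CUBIC);w=cv2.resize(c["image"][110:390,140:420][...,::-1],(400,400))
cv2.imwrite("pics/hm2.png",np.hstack([a,w]))
E
```

```text
(no output)
```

View pics/hm2.png

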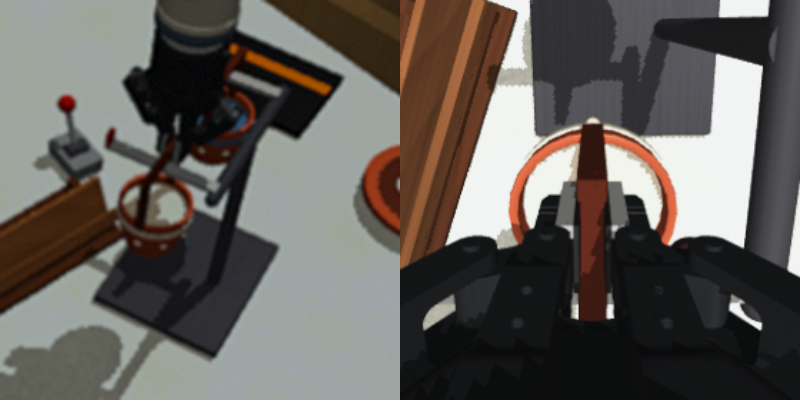

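The white pot's strap crosses the near prong with the prong inside the handle. I'll release, verify with numbers, and measure the switch box.

```bash
python3 - <<'E'
from h import *
import pickle
b=HOOK[0]+.026*YS;leave(b);print("t",m.get_time())
m.command_gripper(0,40)
rs=[]
for p in((.33,.20,.30),(.38,.16,.32)):
    go(p,0);m.hold(.3);c=cam("wrist");i=c["image"].astype(float);r,g,bb=i[...,0],i[...,1],i[...,2]
    k=((r>90)&(g<.22*r)).astype(np.uint8);_,_,st,ce=cv2.connectedComponentsWithStats(k)
    j=min(range(1,len(ce)),key=lambda j:np.linalg.norm(ce[j]-proj(c,(.3473,.2769,.085)))+(1e3 if st[j,4]<30 else 0));rs.append(ray(c,*ce[j]))
    u0=proj(c,(.38,.265,.02));U,V=np.meshgrid(range(560),range(420))
    k=((r>75)&(r<165)&(abs(r-bb)<22)&(np.hypot(U-u0[0],V-u0[1])<70)).astype(np.uint8)
    k=cv2.morphologyEx(k,cv2.MORPH_OPEN,np.ones((3,3),np.uint8));_,lab,st,cc=cv2.connectedComponentsWithStats(k);j=1+st[1:,4].argmax()
    rc=cv2.minAreaRect(np.argwhere(lab==j)[:,::-1].astype(np.float32));bx=cv2.boxPoints(rc)
    C=np.array([onz(c,*q,.025) for q in bx]);print("box ctr",C.mean(0).round(4),[(round(np.linalg.norm(e),4),round(np.degrees(np.arctan2(e[1],e[0])),1)) for e in (C[1]-C[0],C[2]-C[1])],int(st[j,4]),i[int(u0[1]),int(u0[0])])
print("ball",tri(rs))
save(c,"pics/sw.png")
t=cam("top");s=cam("scene");T=cv2.resize(t["image"][100:330,90:460][...,::-1],(800,497));cv2.imwrite("pics/fin.png",T);save(s,"pics/sfin.png");print(m.get_time())
E
```

```text
t 64.7333
box ctr [0.3785 0.2598 0.025 ] [(np.float64(0.0771), np.float64(86.4)), (np.float64(0.0693), np.float64(-3.5))] 1635 [57. 57. 59.]
box ctr [0.3796 0.2582 0.025 ] [(np.float64(0.0783), np.float64(83.9)), (np.float64(0.0662), np.float64(-4.3))] 1667 [58. 57. 61.]
ball (array([0.34737791, 0.27642595, 0.08807047]), [np.float64(0.00016587373381719776), np.float64(0.00016587373381715095)])
67.0833
```

```bash
python3 - <<'E'
import cv2,numpy as np
w=cv2.imread("pics/sw.png");s=cv2.imread("pics/sfin.png")[90:330,120:440]
cv2.imwrite("pics/f2.png",np.hstack([cv2.resize(s,(450,338)),cv2.resize(w[0:210,120:340],(350,338))]))
E
```

```text
(no output)
```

View pics/f2.png

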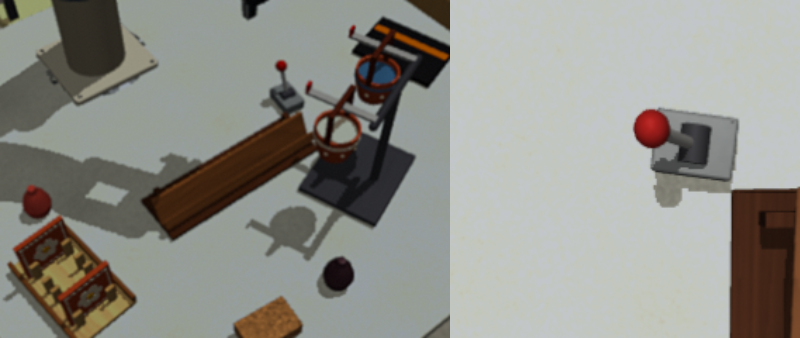

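The scene view shows both pots hanging and both tiles upright in the rack. The switch box has a yaw of about -0.125, and the ball is at (.347,.276,.088). Now I'll push the lever.

```bash
cat > sw.py <<'E'
from h import *
d=np.array([np.cos(-.125),np.sin(-.125)]);ball=np.array([.3474,.2764]);piv=ball+.0336*d
st=ball-.055*d;yaw=-.125+np.pi/2
go((*st,.22),yaw);m.servo_line([*st,.092],rate=.15);f0=np.array(m.get_contact_force())
s=-.088
while s<.016:
    s+=.004;m.servo_line([*(piv+s*d),.092],rate=.08);F=(np.array(m.get_contact_force())-f0)
    if abs(F[:2]).max()>4: print("stop",round(s,3),F.round(1));break
print(s,F.round(2))
p=m.get_position()[:2];m.servo_line([*(p-.03*d),.092],rate=.1);m.servo_line([*(p-.03*d),.25],rate=.2)
go((.38,.16,.32),0);m.hold(.3)
rs=[]
for n in("wrist","top","scene"):
    c=cam(n);i=c["image"].astype(float);r,g=i[...,0],i[...,1]
    k=((r>90)&(g<.22*r)).astype(np.uint8);_,_,S,ce=cv2.connectedComponentsWithStats(k)
    j=min(range(1,len(ce)),key=lambda j:np.linalg.norm(ce[j]-proj(c,(.4135,.268,.085)))+(1e3 if S[j,4]<8 else 0));print(n,ce[j].round(1),S[j,4]);rs.append(ray(c,*ce[j]))
print("ball",tri(rs),"expect on",piv+.0336*d,m.get_time())
E
python3 sw.py
```

```text
stop 0.008 [-5.2  2.  -0.3]
0.008000000000000056 [-5.17  2.01 -0.32]
wrist [301.4  86.3] 313
top [166.  276.4] 51
scene [331.1 148.6] 17
ball (array([0.41112489, 0.26899382, 0.08585611]), [np.float64(0.0006707553366738495), np.float64(0.0016544160045397628), np.float64(0.00229701455315327)]) expect on [0.41407568 0.26802186] 78.0333
```

Force rose to 5 N, which suggests the stop, but the ball reads about 3 mm short. I'll press once more, a little harder, to make sure it is fully on.

```bash
sed -i 's/s=-.088/s=-.030;m.servo_line([*(piv+s*d),.092],rate=.1)/; s/rate=.08);F=/rate=.05);m.hold(.1);F=/; s/s+=.004/s+=.002/; s/max()>4/max()>14/; s/s<.016/s<.022/' sw.py; sed -i 's/^    if abs/    print(round(s,3),F.round(1)) if s>0 else 0\n    if abs/' sw.py; python3 sw.py
```

```text
0.0 [-0.5  0.8  0.2]
0.002 [-0.9  0.7  1.1]
0.004 [-0.3  0.2  0.5]
0.006 [-0.   0.8  0. ]
0.008 [-5.   2.6  2.6]
0.01 [-13.1   7.9   6.1]
0.012 [-21.6  12.8  10.6]
stop 0.012 [-21.6  12.8  10.6]
0.012000000000000014 [-21.56  12.8   10.59]
wrist [301.5  86.3] 313
top [166.  276.3] 52
scene [331.1 148.6] 17
ball (array([0.41124395, 0.2689591 , 0.08596178]), [np.float64(0.0006730856303060895), np.float64(0.0015811380202709793), np.float64(0.0022406608046796005)]) expect on [0.41407568 0.26802186] 91.1
```

The lever is on its end stop: a firm 25 N left the ball where it was. The arm is clear of everything, so I'm handing in.

```bash
python3 -c "
from h import *
print(m.get_contact_force());print(m.sign_off())"
```

```text
[-0.64382523  0.20288769  0.38649422]
the job is handed in; nothing more can be done
None
```

The job is handed in at about 91 s: both tiles present stand fully down in slots 0 and 2, both pots hang on the prongs, the fan lever was pushed last to its end stop, and the bulbs, cork block and jar were left alone.

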